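# Pulse the sample mill with its bayonet lid

## Robot

A 6-joint arm with a two-finger parallel gripper is mounted at the origin on the work surface. World frame = base frame: x ahead of the robot, y to its left, z up, the work surface at z = 0. Lengths are in m, angles in degrees, forces in N, time in s.
With the tool pointing down it reaches from about 0.4 to 0.825 m from the base axis. Payload 7 kg.
Tool frame: the origin (TCP) lies between the finger pads, 19 mm behind the fingertips; this is the grasp point; z points along the fingers, y is the line along which they close (so a half turn about z gives the same grasp; the last joint's range is limited). The gripper opens to 88 mm and grips with 3 to 60 N. Pads are 19 mm wide; open, the fingers measure 130 mm over their backs; the gripper's body (78 mm by 193 mm) begins 47 mm behind the grasp point.
Start: joints at [-54.54, 20.546, 0.682, 0, -70.136, -16.507], TCP at [0.219, -0.638, 0.245] pointing down, gripper open.
Joint ranges: [-176.03, 176.03], [-82.01, 121.73], [-58.28, 71.71], [-173.87, 95.51], [-174.79, -0.11], [-173.66, 173.66]. Speed limits (degrees/s): [136.94, 136.94, 172.46, 180, 180, 180].

## Interface

Orientations are given as [roll, pitch, yaw] about the fixed x, y, z axes, in that order (R = Rz(yaw) Ry(pitch) Rx(roll)).
In Python, from plant import telemetry, cams, manip gives the robot as it stands.
- The arm moves only by the tool send_rows, never from a script. Its argument "moves" is a list of rows, each a list of 7 numbers: the finger opening in cm, from 0 to 8.76, then the shift along the world's x, y, z in cm, then the turn, a rotation vector about the world's x, y, z in rad. In form: [[claw, tx, ty, tz, ax, ay, az], ...]. A call has 1 to 8 rows; each row is the pose to reach, as a shift and turn from the pose commanded when the call began; what a row does not reach only later rows make up. A row lasts 1/10 s, in which the tool goes at most 50 mm and 8.59 degrees, less where a joint would pass 70% of its speed; a pose out of reach is approached as far as the arm can. A call with a gripper value outside its range is refused whole. The fingers move at their own pace and stop on an object; "squeeze" is the grip in N (left out, the last holds). Time passes only in rows, so rows that repeat a pose let the fingers close. It gives the time, the measured TCP pose, the force, the opening and the grip force at its end, in the units of the state.
- telemetry.get_state(): the state, without advancing time (a new reading comes with each control period).
- cams.grab_frame(name): name is "scene" or "side" or "wrist"; returns a dict with "pixels" (420x560x3 uint8, red, green, blue), "depth" (420x560 float32, m along the optical axis (not along the pixel's ray), 0 where there is no reading), "K" (3x3 intrinsics, pixels), "R" (3x3) and "t" (3): a world point X has camera coordinates R X + t; the wrist camera has in their place "hand_eye" (4x4, takes a point from camera to tool coordinates, whose origin is the TCP and whose axes are the flange's). Camera axes: x right, y down, z forward; pixel columns grow to the right and rows downward; lengths in m; the calibration is good to about 2 mm. A picture is of the moment at which its call begins: read the wrist's pose just before it.
- manip.hand_in(): hands the job in; it is judged then, once.
The state is a dict: "time_s": time; "joints": joint angles; "qd": joint speeds; "effort": joint torques, N m; "eef_pos": TCP position; "tool_rot": TCP orientation; "contact_force": force on the tool from outside, world axes, zero at the start; "torque": the same for the moment, N m; "width": finger opening in m; "grip_force": force on a finger pad.
Only numpy, scipy, OpenCV 4.12 (cv2) and the standard library are available. Lean on these libraries where they do the work, as an engineer would, in place of code of your own. Each camera call takes 0.05 s, during which the arm holds its last target. There are 200 camera calls.

## Task

Open the top drawer of the grey two-drawer cabinet by its handle, take out the black mill lid and set it upright into the mill's collar, its two lugs going down through the entry gaps at the white marks until the flange sits on the rim. Then twist the lid clockwise (seen from above) against the spring until its white line stands on the yellow pulse bands, halfway to the red lock marks; do not turn it on to the lock click, and finish while still gripping it there, since the mill runs only while the lid is held. Leave the lower drawer shut and everything else standing where it is.

Things in the scene. Friction and masses are not known exactly. Their poses are not given: they have to be found in the camera images.
- cabinet: Dark grey steel desktop cabinet with two drawers, 280 mm wide, 240 mm deep, 150 mm high, fixed on the table left or right of the robot. Origin: on the table under the middle of its front. x points from the front into the cabinet (the drawers slide out along -x, roughly towards the robot), y along the front, z up.
- top_drawer_handle (a point): Middle of the top drawer's steel bar handle: round bar 11 mm thick, 110 mm long, level, along the cabinet's y axis, 35 mm in front of the drawer front, 117.5 mm above the table. Moves with the drawer; axes as the cabinet. Two 8 mm stems join it to the front 47 mm either side of the middle. It can be straddled from above, fingers closing along the cabinet's x axis.
- top_drawer (a joint): Opening of the top drawer (m), 0 = shut, at most 0.175; starts at 0 to 0.02, slides with some 2 N of friction, stays where left. Tray inside 246 mm wide, 200 mm long (from 16 mm behind the front's outer face), floor 83.5 mm above the table, side walls 38 mm, front panel 58 mm above that floor. From about 0.145 the lid is wholly clear of the cabinet's top.
- lower_drawer (a joint): Opening of the lower drawer (m), 0 = shut: it stays shut. Its handle, like the top one, is 69.5 mm below it.
- lid: Black mill lid, 130 g, upright in the top drawer, left or right of its middle. Origin: centre of its underside, z up. Plug 67 mm across, 14 mm high, chamfered foot; flange 90 mm across, 14 to 20 mm above the origin; on it a grip bar 62 mm long along the lid's x axis, 18 mm thick along y, from 20 to 50 mm above the origin, with a white line along its top. Same after a half turn.
- lid_grip (a point): Point on the lid's axis in the grip bar, 42 mm above the lid's origin, 8 mm below the bar's top; axes as the lid. A good place for the TCP, the fingers closing along the lid's y axis on the bar's 18 mm.
- mill: Sample mill, fixed on the table on the other side from the cabinet: a round pale grey motor housing 148 mm across at its foot, on top an aluminium bayonet collar 119 mm across, open, with a cup, blade and red shards in it. Origin: on the table on its axis, z up; x runs to one of the two entry gaps. All marks come twice, a half turn apart.
- mill_seat (a point): Where the lid's origin lies when the lid is fully seated, flange on the rim: on the mill's axis, 14 mm below the rim (136 mm above the table). Axes as the mill.
- run_ring (a joint): Turn (rad, clockwise) of the sprung orange run ring in the collar; 0 at rest. The lugs take it along after the first 6 degrees of lid turn: the lid's line is on the yellow band from 0.44 to 0.78, at its middle at 0.61. Spring back: 0.055 N m at 0, 0.12 at 0.61; it returns lid and ring when let go. From 0.85 the lugs climb sprung lock catches; past 1.2 they snap in: the lock click.
- rib: Wooden potter's rib, 112 mm by 34 mm, 6 mm thick, lying in the top drawer on the other side from the lid. Origin: underside.
- tub: Translucent tub with a black push-on lid, 100 mm across, 88 mm high, standing beyond the mill. Not the mill lid. Origin: centre of its underside.
- kiln_post: Cream kiln post, 44 mm across, 110 mm high, standing beyond the mill. Origin: centre of its underside.
- test_tiles: Stack of four glaze test tiles, 64 mm square, 28 mm high, on the middle of the cabinet's top. Origin: centre of its underside.
- saucer: Terracotta saucer 120 mm across, 20 mm high, on the table in front of the robot. Origin: centre of its underside.
- brush_mug: White mug 72 mm across, 85 mm high, with brushes up to 180 mm high, at the right side of the table. Origin: centre of its underside.
- lid_lug (a point): Tip of one of the lid's two steel lugs, 41 mm from the axis along the lid's +x at 2 mm above the lid's underside; the other lug is at -x. Each is 12 mm wide and 4 mm high and stands out of the plug's foot under an end of the grip bar.
- mill_rim (a point): Centre of the collar's rim, 150 mm above the table. Bore 72 mm across under a lip 8 mm thick, with an entry gap for a lug at the mill's +x and -x sides, 20 mm wide, 90 mm over both. The lid goes in with its x axis along the mill's x axis (either way round, within about 5 degrees). Once turned, the lugs are under the lip and the lid cannot be lifted.
- mill_entry (a point): White mark on the rim at the entry gap on the mill's +x side, 52 mm from the axis; the other is half a turn away.
- mill_pulse (a point): Middle of a yellow pulse band on the rim, 41 degrees clockwise (from above) from the white mark at mill_entry, 52 mm from the axis; the band is 20 degrees wide; the other is half a turn away.
- mill_lock (a point): Red lock bar on the rim, 83 degrees clockwise from the white mark at mill_entry, 52 mm from the axis; the other is half a turn away. The lid clicks locked when its line comes here.

How it is judged (in metres and radians):
On the way, in this order (a step that is already met when the one before it is completed fails the run):
1. the top drawer is pulled open at least 100 mm (value of joint top_drawer above 0.1 m), for 0.1 s.
2. the lid is gripped and lifted out of the drawer (height (world z) of lid above 0.155 m and contact force between the fingers and lid above 1 N), for 0.1 s.
3. the lid is seated in the collar, its lugs through the entry gaps, before it is turned to the pulse band (distance between lid and mill_seat below 0.005 m and angle between the z axis of lid and the z axis of mill, either way round below 0.06 rad and value of joint run_ring below 0.4 rad), for 0.1 s.
At the end, for the whole second after the job is handed in: The program ends with the fingers still gripping the lid (over 2 N), the lid fully seated (within 5 mm, within 0.06 rad of upright) and held still with its line on the yellow pulse bands: run ring between 0.44 and 0.78 rad (value of joint run_ring between 0.44 and 0.78 rad and velocity of joint run_ring between -0.1 and 0.1 rad/s and angle between the x axis of lid and the x axis of mill, either way round between 0.5 and 0.93 rad and distance between lid and mill_seat below 0.005 m and angle between the z axis of lid and the z axis of mill, either way round below 0.06 rad and contact force between the fingers and lid above 2 N); the arm keeps its last pose, push and grip.
It fails at once if the lid is turned on to the lock click (value of joint run_ring above 1.2 rad).
It fails at once if the lower drawer is pulled open (value of joint lower_drawer above 0.03 m).
It fails at once if one of the other things on the table, on the cabinet or beyond the mill is pushed away (distance of any of tub, kiln_post, test_tiles, saucer, brush_mug from where it was at the start of the episode above 0.03 m).
It fails at once if the rib is taken out of the drawer (height (world z) of rib above 0.14 m).
It also fails if it takes over 58 s, if anything falls off the work surface, if the arm or the gripper's body presses on something with over 40 N, if the wrist force passes 120 N, or if a joint passes its speed limit or range.

## Working session

There is one attempt and no reset: what is moved stays moved. The work goes in short steps, Python scripts to look and compute and a tool call to move; the robot and the scene stay as the last step left them, time stands still between calls to the robot, and variables do not carry over. Pictures are saved under pics/ and viewed, at most 10 in all, crops included, and the job is handed in when it is done.

Besides the shell and the picture viewer there is one more tool, called after "Request:" as a command line: name --pt "numbers of a row" for each row, then --argument value for the rest. send_rows: Moves the arm, as the interface text tells. Its arguments: {"type":"object","properties":{"moves":{"type":"array"},"squeeze":{"type":"number"}},"required":["moves"]}

```bash
mkdir -p pics; cat > h.py <<'E'
import numpy as np, cv2
from plant import telemetry, cams, manip
from scipy.spatial.transform import Rotation as Ro
def snap(name,fn):
    s=telemetry.get_state(); f=cams.grab_frame(name)
    if name=="wrist":
        T=np.eye(4); T[:3,:3]=Ro.from_euler('xyz',s['tool_rot'],degrees=True).as_matrix(); T[:3,3]=s['eef_pos']
        M=T@np.array(f['hand_eye'])
    else:
        M=np.eye(4); R=np.array(f['R']); M[:3,:3]=R.T; M[:3,3]=-R.T@np.array(f['t'])
    np.savez('pics/'+fn+'.npz',pix=f['pixels'],depth=f['depth'],K=f['K'],M=M)
    cv2.imwrite('pics/'+fn+'.png',f['pixels'][:,:,::-1]); return s
def world(fn,u,v,z=None):
    d=np.load('pics/'+fn+'.npz'); K=d['K'];M=d['M']
    r=np.array([(u-K[0,2])/K[0,0],(v-K[1,2])/K[1,1],1])
    if z is None: return M[:3,:3]@(r*d['depth'][int(round(v)),int(round(u))])+M[:3,3]
    w=M[:3,:3]@r; return M[:3,3]+w*(z-M[2,3])/w[2]
def cloud(fn):
    d=np.load('pics/'+fn+'.npz'); K=d['K'];M=d['M'];D=d['depth']
    v,u=np.mgrid[:D.shape[0],:D.shape[1]]
    P=np.stack([(u-K[0,2])/K[0,0]*D,(v-K[1,2])/K[1,1]*D,D],-1)@M[:3,:3].T+M[:3,3]
    P[D==0]=np.nan; return P,d['pix']
E
python3 - <<'E'
from h import *
print(snap('scene','s1')); snap('side','d1')
snap('wrist','w1')
a=[cv2.imread(f'pics/{n}.png') for n in('s1','d1')]
E
```

```text
{'time_s': 0.0, 'joints': array([-5.45396616e+01,  2.05918745e+01,  6.33436385e-01, -1.78259668e-02,
       -7.01349599e+01, -1.65086448e+01]), 'qd': array([-0.03066792, -0.02227345, -0.01184893,  0.00157693,  0.04477188,
        0.0848598 ]), 'effort': array([ 4.10064797e-05, -5.82729757e+01,  2.93056798e+01,  6.99726015e+00,
        7.00436009e-03, -1.58500002e-04]), 'eef_pos': array([ 0.21905961, -0.63798943,  0.24442235]), 'tool_rot': array([ 1.79905690e+02, -1.04755581e-02, -1.61054369e+02]), 'contact_force': array([-0.16533748, -0.14735323,  0.34173124]), 'torque': array([-0.04160666,  0.03619595,  0.03086572]), 'grip_force': 0.0, 'width': 0.08760563950228237}
```

View pics/s1.png

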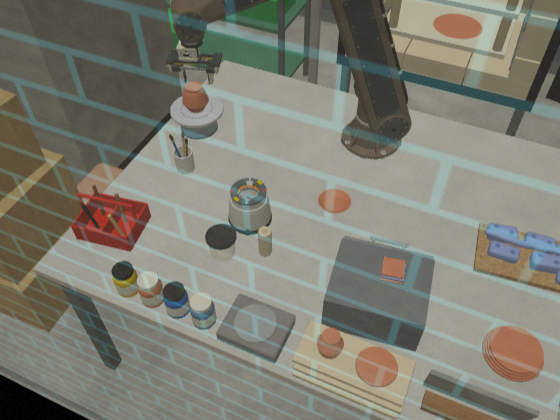

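View pics/d1.png

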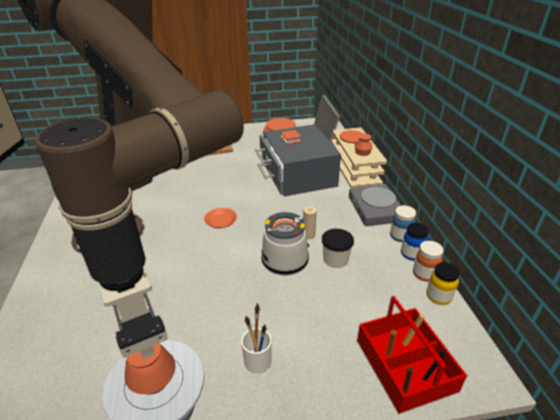

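The scene view shows the cabinet at about (380,285) px with its handle at (388,241), and the mill collar at (249,192). The side view shows them at (298,155) and (285,225).

```bash
python3 - <<'E'
from h import *
for n,c,m in(('s1',(380,300),(249,186)),('d1',(310,150),(285,218))):
    P,pix=cloud(n)
    print(n,'tl',world(n,*c),'mill',world(n,*m))
    ok=np.nan_to_num(abs(P[...,2]-.15)<.006)
    k,L,st,ce=cv2.connectedComponentsWithStats(ok.astype(np.uint8))
    for i in range(1,k):
        if st[i,4]>80:
            Q=P[L==i][:,:2]; r=cv2.minAreaRect((Q*1000).astype(np.float32)); print(st[i],np.round(r[0]),np.round(r[1]),r[2],P[L==i][:,2].mean(), cv2.boxPoints(r).round().tolist())
    # handle: points height .108-.128
    for z in (.1175,):
        ok=np.nan_to_num(abs(P[...,2]-.121)<.008)&(P[...,1]>.1)&(P[...,0]<.75)
        Q=P[ok];print('h',len(Q),np.round(Q[::max(1,len(Q)//25)],3).tolist())
E
```

```text
s1 tl [1.23142397 0.31519921 0.81256391] mill [1.22961839 0.12438356 0.95102678]
[ 65 329 105  49 171] [1232. -302.] [  4. 326.] 0.10066384822130203 0.1497444067394328 [[1230.0, -140.0], [1231.0, -465.0], [1234.0, -465.0], [1234.0, -140.0]]
h 0 []
d1 tl [0.75748626 0.18178934 0.14669767] mill [ 0.58634759 -0.21503111  0.14225907]
[260  30  74  18 138] [1014. 1753.] [430. 490.] 0.26962900161743164 0.14982458805017979 [[798.0, 1997.0], [801.0, 1507.0], [1231.0, 1509.0], [1228.0, 1999.0]]
[  0  47  50   5 104] [-823. 1963.] [ 60. 318.] 88.07881927490234 0.1498954749648882 [[-983.0, 1938.0], [-665.0, 1928.0], [-663.0, 1987.0], [-981.0, 1998.0]]
[176  62  71   7 145] [ 424. 1320.] [ 39. 415.] 89.171630859375 0.15026426295253142 [[216.0, 1303.0], [631.0, 1297.0], [632.0, 1336.0], [217.0, 1342.0]]
[353  68 207 204 769] [1227.  265.] [  12. 1655.] 0.13871924579143524 0.1499050288022383 [[1219.0, 1092.0], [1223.0, -563.0], [1235.0, -563.0], [1231.0, 1092.0]]
[322  96  18  23  85] [945. 574.] [ 16. 255.] 0.28087618947029114 0.15068145265551786 [[936.0, 701.0], [937.0, 446.0], [953.0, 446.0], [
[... 381 characters left out ...]
58203 0.1500584798197043 [[170.0, -660.0], [182.0, -721.0], [278.0, -701.0], [266.0, -641.0]]
h 620 [[0.744, 1.977, 0.127], [-0.726, 1.964, 0.128], [-0.537, 1.963, 0.117], [-0.708, 1.961, 0.122], [-0.535, 1.95, 0.114], [-0.773, 1.958, 0.12], [-0.946, 1.971, 0.12], [-0.767, 1.952, 0.114], [0.607, 1.329, 0.129], [0.414, 1.344, 0.125], [0.605, 1.323, 0.119], [0.461, 1.331, 0.12], [0.265, 1.328, 0.129], [0.418, 1.316, 0.122], [0.265, 1.325, 0.124], [0.406, 1.31, 0.118], [0.269, 1.316, 0.114], [0.589, 0.315, 0.121], [0.587, 0.275, 0.115], [0.557, 0.235, 0.117], [0.605, 0.179, 0.126], [0.569, 0.174, 0.119], [0.707, 0.108, 0.128], [0.727, 0.112, 0.119], [0.725, 0.106, 0.119], [0.632, 0.116, 0.115]]
```

Request:
send_rows --pt "8.76 0 0 5 0 0 0" --pt "8.76 3 4 9 0 0 0.1" --pt "8.76 5.5 7 12 0 0 0.2" --pt "8.76 8 10 15 0 0 0.3" --pt "8.76 11 13.5 17 0 0 0.4" --pt "8.76 14 17 17 0 0 0.5" --pt "8.76 17 20.5 17 0 0 0.52" --pt "8.76 20 24 17 0 0 0.52"

```text
time_s: 0.95
eef_pos: [0.4201, -0.3967, 0.4157]
tool_rot: [-180.0, 0.0, -131.2]
contact_force: [0.6, -0.6, 0.5]
width: 0.0879
grip_force: 0.0
```

Request:
send_rows --pt "8.76 3 4 0 0 0 0" --pt "8.76 6 8 0 0 0 0" --pt "8.76 9 11.5 0 0 0 0" --pt "8.76 11 15 0 0 0 0" --pt "8.76 11 15 0 0 0 0" --pt "8.76 11 15 0 0 0 0"

```text
time_s: 1.55
eef_pos: [0.5296, -0.2474, 0.415]
tool_rot: [180.0, -0.0, -131.1]
contact_force: [-0.2, 0.5, 0.1]
width: 0.0876
grip_force: 0.0
```

```bash
python3 - <<'E'
from h import *
s=snap('wrist','w2'); print(s['eef_pos'],s['tool_rot'],s['time_s'])
E
```

```text
[ 0.52963778 -0.24736827  0.41495131] [ 1.79959264e+02 -2.60018787e-02 -1.31124541e+02] 1.55
```

View pics/w2.png

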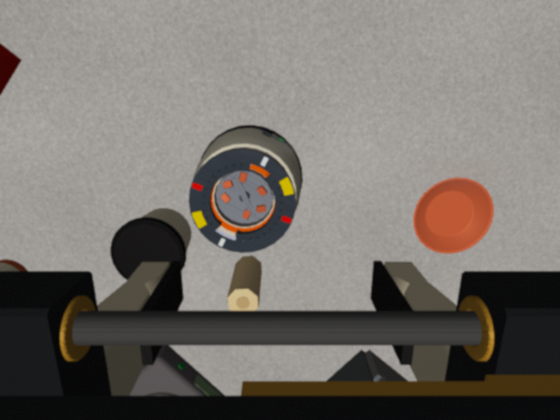

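Wrist view: the collar is centred at about (243,199). White marks are at (264,161) and (222,242), yellow at (287,187) and (199,219), red at (198,187) and (286,219).

```bash
python3 - <<'E'
from h import *
n='w2'
p={k:world(n,*k,z=.15)[:2] for k in((264,161),(222,242),(287,187),(199,219),(198,187),(286,219))}
ks=list(p)
for i in(0,2,4):
    a,b=p[ks[i]],p[ks[i+1]];d=a-b; print((a+b)/2,np.linalg.norm(d),np.degrees(np.arctan2(d[1],d[0])))
P,_=cloud(n)
ok=np.nan_to_num(abs(P[...,2]-.15)<.004)
k,L,st,ce=cv2.connectedComponentsWithStats(ok.astype(np.uint8))
for i in range(1,k):
    if st[i,4]>300:
        Q=P[L==i][:,:2]; print(st[i],cv2.minEnclosingCircle((Q*1000).astype(np.float32)),P[L==i][:,2].mean())
# precise marks by colour on rim plane
pix=np.load('pics/w2.npz')['pix']; hsv=cv2.cvtColor(pix,cv2.COLOR_RGB2HSV)
c=np.mean([ (p[ks[i]]+p[ks[i+1]])/2 for i in(0,2,4)],0)
Rr=np.hypot(P[...,0]-c[0],P[...,1]-c[1])
ring=np.nan_to_num((Rr>.043)&(Rr<.06)&(P[...,2]>.14))
H,S,V=[hsv[...,i].astype(int) for i in range(3)]
for nm,m in(('y',(S>130)&(abs(H-27)<7)),('r',(S>120)&((H<6)|(H>174))),('w',(S<40)&(V>180))):
    m=(m&ring).astype(np.uint8); k,L,st,ce=cv2.connectedComponentsWithStats(m)
    for i in range(1,k):
        if st[i,4]>12:
            w=world(n,*ce[i],z=.15)[:2]-c; print(nm,st[i,4],ce[i],w+c,np.hypot(*w),np.degrees(np.arctan2(w[1],w[0])))
E
```

```text
[ 0.57750685 -0.24859655] 0.10494196299229802 -158.9585524014417
[ 0.57769802 -0.24819024] 0.10498998104154064 159.29021211502987
[ 0.57757982 -0.24808126] 0.1031743904290489 -62.05565566747394
[ 189  149  107  104 5225] ((577.9844360351562, -248.69374084472656), 59.672664642333984) 0.149343078260597
y 192 [286.19270833 186.28125   ] [ 0.52873427 -0.23081599] 0.05189103493156741 160.3221257780175
y 178 [198.91573034 218.78651685] [ 0.62669494 -0.26699572] 0.0525427701021904 -20.85607851411461
r 77 [196.83116883 186.23376623] [ 0.60211064 -0.29510365] 0.05284506484569667 -62.359824911923404
r 69 [285.91304348 219.08695652] [ 0.55354565 -0.20249555] 0.0517246404667297 117.70683474703202
w 30 [263.96666667 161.13333333] [ 0.52865673 -0.26735259] 0.05252000554460662 -158.7172338536108
w 39 [226.41025641 234.46153846] [ 0.61637718 -0.23310351] 0.04164943124048249 21.38364677261066
w 23 [221.2173913  242.08695652] [ 0.62722557 -0.23026917] 0.05280085381223396 19.95522918888701
```

Request:
send_rows --pt "8.76 0 5 0 0 0 0.15" --pt "8.76 -0.5 10 0 0 0 0.3" --pt "8.76 -1.5 15 0 0 0 0.45" --pt "8.76 -2.5 20 0 0 0 0.58" --pt "8.76 -3.5 25 0 0 0 0.7" --pt "8.76 -4.5 30 0 0 0 0.8" --pt "8.76 -5.5 35 0 0 0 0.86" --pt "8.76 -6.5 39 0 0 0 0.86"

```text
time_s: 2.4
eef_pos: [0.4636, 0.1423, 0.4158]
tool_rot: [-179.9, 0.0, -81.9]
contact_force: [2.0, 0.3, 0.7]
width: 0.0876
grip_force: 0.0
```

Request:
send_rows --pt "8.76 -1.5 4 0 0 0 0" --pt "8.76 -2 6 0 0 0 0" --pt "8.76 -2 6 0 0 0 0" --pt "8.76 -2 6 0 0 0 0"

```text
time_s: 2.8
eef_pos: [0.4443, 0.2009, 0.4154]
tool_rot: [-180.0, -0.0, -82.0]
contact_force: [0.5, -0.5, -0.3]
width: 0.0877
grip_force: 0.0
```

```bash
python3 - <<'E'
from h import *
s=snap('wrist','w3'); print(s['eef_pos'],s['tool_rot'],s['time_s'])
E
```

```text
[0.44433106 0.2009399  0.41544566] [-1.79995321e+02 -9.89358709e-03 -8.19862123e+01] 2.8
```

View pics/w3.png

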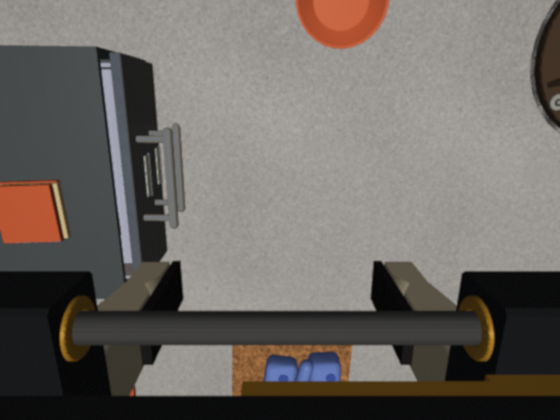

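The drawer stands slightly open. The top handle's bar runs from (168,128) to (174,226); the lower handle's bar is behind it at x≈180.

```bash
python3 - <<'E'
from h import *
n='w3'
for uv in((168,129),(174,226)): print(world(n,*uv,z=.121))
P,_=cloud(n)
m=np.nan_to_num(abs(P[...,2]-.119)<.008)
m[:, :160]=0; m[:,190:]=0; m[250:]=0
Q=P[m]; print(len(Q),np.round(Q.mean(0),4)); r=cv2.minAreaRect((Q[:,:2]*1000).astype(np.float32)); print(r)
m=np.nan_to_num(abs(P[...,2]-.15)<.003); m[250:]=0;m[:,115:]=0
ed=[];
for v in range(70,250,20):
    u=np.where(m[v])[0].max(); ed.append(world(n,u,v,z=.15)[:2])
print(np.round(ed,4).tolist())
v0,vx=np.array(ed).mean(0),np.polyfit(np.array(ed)[:,1],np.array(ed)[:,0],1); print(vx,np.degrees(np.arctan(vx[0])))
E
```

```text
[0.57014613 0.17205006 0.121     ]
[0.55674311 0.28617091 0.121     ]
1044 [0.5653 0.2293 0.1209]
((570.1482543945312, 230.63565063476562), (21.11822509765625, 120.53131103515625), 7.163468360900879)
[[0.6348, 0.1205], [0.6308, 0.1391], [0.6287, 0.1586], [0.6266, 0.1786], [0.6244, 0.1993], [0.621, 0.2205], [0.6186, 0.2426], [0.6172, 0.2655], [0.617, 0.2893]]
[-0.10862102  0.64623843] -6.19922182041156
```

Request:
send_rows --pt "2.0 4 1 -2 0 0 -0.017" --pt "2.0 8 2 -4 0 0 -0.017" --pt "2.0 12 2.8 -7 0 0 -0.017" --pt "2.0 12 2.8 -11 0 0 -0.017" --pt "2.0 12 2.8 -15 0 0 -0.017" --pt "2.0 12 2.8 -19 0 0 -0.017" --pt "2.0 12 2.8 -22 0 0 -0.017" --pt "2.0 12 2.8 -22 0 0 -0.017"

```text
time_s: 3.65
eef_pos: [0.5625, 0.2264, 0.1909]
tool_rot: [179.6, -0.2, -83.1]
contact_force: [-0.6, -0.4, -0.7]
width: 0.0295
grip_force: 0.0
```

```bash
python3 - <<'E'
from h import *
s=snap('wrist','w4'); print(s['eef_pos'],s['tool_rot'],s['width'])
E
```

```text
[0.56254218 0.22641838 0.19089527] [179.57872264  -0.20555896 -83.12269081] 0.029535818363621787
```

View pics/w4.png

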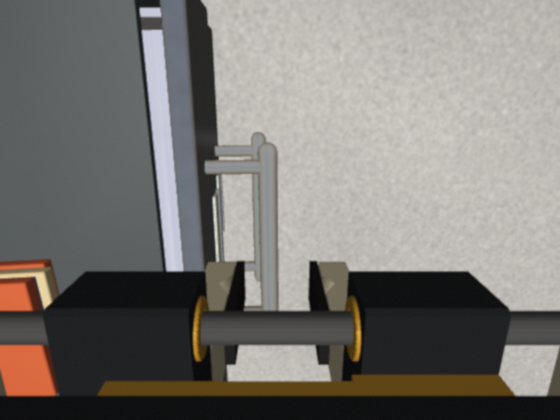

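The fingers straddle the bar line: the bar runs from (268,150) to (270,305), with the fingers at u≈235 and 318.

```bash
python3 - <<'E'
from h import *
for uv in((267.5,150),(269,220),(270.5,295)): print(world('w4',*uv,z=.1215),world('w4',*uv))
s=telemetry.get_state(); print(s['eef_pos'],s['width'],s['tool_rot'])
E
```

```text
[0.57229323 0.17428686 0.1215    ] [0.57229286 0.17420409 0.1221318 ]
[0.56692872 0.2141991  0.1215    ] [0.56696294 0.21376037 0.12286012]
[0.56052168 0.26236356 0.1215    ] [0.56054938 0.26208922 0.12199545]
[0.56402212 0.22739551 0.19403998] 0.02523015930643449 [ 1.79811464e+02 -1.35418536e-01 -8.30708737e+01]
```

Request:
send_rows --pt "2.0 0.1 0 -2 0 0 0" --pt "2.0 0.1 0 -4 0 0 0" --pt "2.0 0.1 0 -6 0 0 0" --pt "2.0 0.1 0 -7.5 0 0 0" --pt "2.0 0.1 0 -7.5 0 0 0" --pt "0 0.1 0 -7.5 0 0 0" --pt "0 0.1 0 -7.5 0 0 0" --pt "0 0.1 0 -7.5 0 0 0" --squeeze 30

```text
time_s: 4.5
eef_pos: [0.5665, 0.23, 0.1226]
tool_rot: [-179.8, 0.1, -82.9]
contact_force: [0.4, -1.5, 6.8]
width: 0.01
grip_force: 30.0
```

Request:
send_rows --pt "0 -1 -0.13 0 0 0 0" --pt "0 -3 -0.39 0 0 0 0" --pt "0 -5 -0.65 0 0 0 0" --pt "0 -7 -0.9 0 0 0 0" --pt "0 -9 -1.17 0 0 0 0" --pt "0 -11 -1.43 0 0 0 0" --pt "0 -12.5 -1.6 0 0 0 0" --pt "0 -13.5 -1.75 0 0 0 0"

```text
time_s: 5.3
eef_pos: [0.4309, 0.2127, 0.1225]
tool_rot: [-179.8, 0.1, -82.9]
contact_force: [3.8, -3.1, 7.6]
width: 0.0095
grip_force: 30.0
```

Request:
send_rows --pt "0 0 0 0 0 0 0" --pt "0 0 0 0 0 0 0" --pt "2.0 0 0 0 0 0 0" --pt "2.0 0 0 0 0 0 0" --pt "2.0 0 0 4 0 0 0" --pt "2.0 0 0 8 0 0 0" --pt "2.0 0 0 12 0 0 0" --pt "4.0 0 0 16 0 0 0"

```text
time_s: 6.1
eef_pos: [0.4299, 0.2119, 0.2822]
tool_rot: [-180.0, 0.0, -83.0]
contact_force: [0.6, 1.2, 0.1]
width: 0.0239
grip_force: 0.0
```

Request:
send_rows --pt "6 1 2 4 0 0 0" --pt "8.76 2 4 8 0 0 0" --pt "8.76 3 6 12 0 0 0" --pt "8.76 3 6 14 0 0 0" --pt "8.76 3 6 14 0 0 0" --pt "8.76 3 6 14 0 0 0"

```text
time_s: 6.7
eef_pos: [0.46, 0.2722, 0.4201]
tool_rot: [180.0, 0.0, -82.9]
contact_force: [-0.5, -0.4, -0.8]
width: 0.0708
grip_force: 0.0
```

```bash
python3 - <<'E'
from h import *
s=snap('wrist','w5'); print(s['eef_pos'],s['tool_rot'],s['width'])
E
```

```text
[0.46001341 0.27222379 0.42012245] [ 1.79982060e+02  2.59576617e-02 -8.29490182e+01] 0.07076347880184176
```

View pics/w5.png

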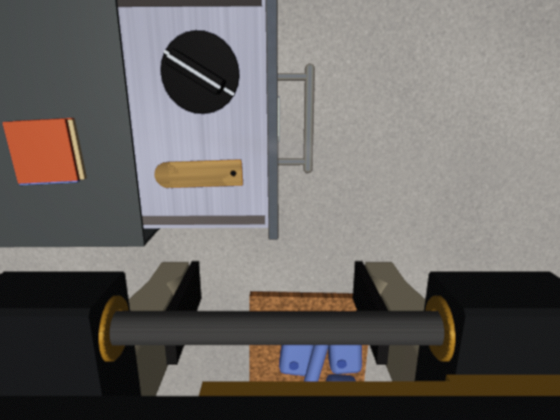

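The lid is at about (200,72) with its white line running from (165,53) to (234,95). The rib lies at (200,174), well clear of it.

```bash
python3 - <<'E'
from h import *
n='w5'
a=world(n,165,53,z=.1335);b=world(n,234.5,95,z=.1335)
print(a,b,(a+b)/2,np.linalg.norm(a-b),np.degrees(np.arctan2(*(a-b)[1::-1])))
P,pix=cloud(n)
m=np.zeros(P.shape[:2],np.uint8); m[25:120,155:245]=1; m=(m>0)&np.nan_to_num(abs(P[...,2]-.1335)<.004)
Q=P[m];r=cv2.minAreaRect((Q[:,:2]*1000).astype(np.float32));print(len(Q),r,Q[:,2].mean())
hsv=cv2.cvtColor(pix,cv2.COLOR_RGB2GRAY); w=m&(hsv>140); v,u=np.where(w)
W=np.array([world(n,x,y,z=.1335)[:2] for x,y in zip(u,v)]); 
vx,vy,x0,y0=cv2.fitLine(W.astype(np.float32),cv2.DIST_L2,0,.01,.01).ravel(); print(len(W),W.mean(0),np.degrees(np.arctan2(vy,vx)),np.ptp(W,0))
m=np.zeros(P.shape[:2],np.uint8); m[20:125,150:250]=1; m=(m>0)&np.nan_to_num(abs(P[...,2]-.1035)<.004)
print(cv2.minEnclosingCircle((P[m][:,:2]*1000).astype(np.float32)))
# cabinet front edge at lid side
for uv in((126,60),(132,120)): print(world(n,*uv,z=.15))
E
```

```text
[0.5890222  0.16336671 0.1335    ] [0.51365537 0.1960373  0.1335    ] [0.55133878 0.17970201 0.1335    ] 0.08214332804232606 -23.43614059836151
1057 ((558.7342529296875, 177.28646850585938), (18.02170181274414, 62.23099899291992), 65.71681213378906) 0.13273359788704095
184 [0.55912452 0.17710074] -24.265837 [0.05612272 0.02638493]
((558.6392822265625, 177.3385009765625), 44.982669830322266)
[0.62298598 0.1757682  0.15      ]
[0.61648624 0.23393041 0.15      ]
```

Request:
send_rows --pt "6 2 -2 0 0 0 -0.15" --pt "6 4 -4 0 0 0 -0.3" --pt "6 6 -6 0 0 0 -0.45" --pt "6 8 -8 0 0 0 -0.6" --pt "6 9.9 -9.5 0 0 0 -0.74" --pt "6 9.9 -9.5 0 0 0 -0.88" --pt "6 9.9 -9.5 -2 0 0 -1.02" --pt "6 9.9 -9.5 -4 0 0 -1.16"

```text
time_s: 7.55
eef_pos: [0.559, 0.1765, 0.3789]
tool_rot: [180.0, -0.1, -149.8]
contact_force: [-0.1, 0.4, -1.3]
width: 0.06
grip_force: 0.0
```

Request:
send_rows --pt "6 0 0 -2 0 0 -0.14" --pt "6 0 0 -4 0 0 -0.28" --pt "6 0 0 -6 0 0 -0.42" --pt "6 0 0 -8 0 0 -0.56" --pt "6 0 0 -10 0 0 -0.7" --pt "6 0 0 -12 0 0 -0.84" --pt "6 0 0 -14 0 0 -0.956" --pt "6 0 0 -15 0 0 -0.956"

```text
time_s: 8.35
eef_pos: [0.5577, 0.1762, 0.2275]
tool_rot: [-179.8, -0.2, 155.7]
contact_force: [0.3, 0.3, -0.5]
width: 0.0597
grip_force: 0.0
```

```bash
python3 - <<'E'
from h import *
s=snap('wrist','w6'); print(s['eef_pos'],s['tool_rot'],s['width'],s['joints'])
n='w6';P,pix=cloud(n)
for r0 in(.1335,.1035):
    m=np.nan_to_num((abs(P[...,2]-r0)<.004)&(np.hypot(P[...,0]-.5587,P[...,1]-.1773)<.05)); Q=P[m]
    print(len(Q),len(Q) and (cv2.minAreaRect((Q[:,:2]*1000).astype(np.float32)),cv2.minEnclosingCircle((Q[:,:2]*1000).astype(np.float32))))
E
```

```text
[0.55768343 0.1761508  0.22750893] [-1.79810664e+02 -1.50855863e-01  1.55686043e+02] 0.059743548897976964 [ 3.66478368e+01  1.29709276e+01 -1.23353864e+01 -4.41478763e-02
 -6.49324529e+01 -1.50942757e+02]
2421 (((558.802490234375, 177.1755828857422), (17.705602645874023, 62.95783233642578), 66.19291687011719), ((558.5250854492188, 177.41116333007812), 31.832468032836914))
8656 (((557.6605224609375, 177.4861602783203), (89.10697937011719, 88.31910705566406), 65.90169525146484), ((558.53662109375, 177.30616760253906), 45.0347900390625))
```

View pics/w6.png

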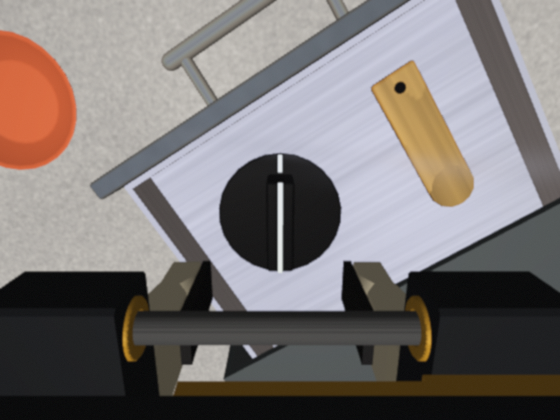

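The grip bar is centred between the fingers and parallel to the pads (line at u=280).

Request:
send_rows --pt "6 0 0 -3 0 0 0" --pt "6 0 0 -6 0 0 0" --pt "6 0 0 -8.5 0 0 0" --pt "6 0 0 -10.2 0 0 0" --pt "6 0 0 -10.2 0 0 0" --pt "0 0 0 -10.2 0 0 0" --pt "0 0 0 -10.2 0 0 0" --pt "0 0 0 -10.2 0 0 0" --squeeze 40

```text
time_s: 9.2
eef_pos: [0.5598, 0.1775, 0.1297]
tool_rot: [179.9, 0.1, 155.9]
contact_force: [0.8, 0.2, 0.4]
width: 0.0414
grip_force: 0.0
```

Request:
send_rows --pt "0 0 0 0 0 0 0" --pt "0 0 0 0 0 0 0" --pt "0 0 0 0 0 0 0"

```text
time_s: 9.5
eef_pos: [0.5593, 0.1772, 0.1287]
tool_rot: [180.0, 0.0, 155.8]
contact_force: [-0.6, 0.1, 1.8]
width: 0.0175
grip_force: 37.3
```

Request:
send_rows --pt "0 0 0 2 0 0 0" --pt "0 0 0 5 0 0 0" --pt "0 0 0 8 0 0 0" --pt "0 0 0 11 0 0 0" --pt "0 0 0 13 0 0 0" --pt "0 0 0 14 0 0 0" --pt "0 0 -3 14 0 0 0.08" --pt "0 0 -7 14 0 0 0.18"

```text
time_s: 10.3
eef_pos: [0.5589, 0.1075, 0.2676]
tool_rot: [-180.0, -0.1, 166.4]
contact_force: [0.5, -0.7, -2.2]
width: 0.0177
grip_force: 40.0
```

Request:
send_rows --pt "0 0 -4 0 0 0 0.1" --pt "0 0 -8 0 0 0 0.2" --pt "0 0.5 -12 0 0 0 0.3" --pt "0 1 -16 0 0 0 0.4" --pt "0 1.5 -20 0 0 0 0.5" --pt "0 1.9 -24 0 0 0 0.6" --pt "0 1.9 -28 0 0 0 0.6" --pt "0 1.9 -32 0 0 0 0.6"

```text
time_s: 11.1
eef_pos: [0.5776, -0.2144, 0.2671]
tool_rot: [179.9, -0.1, -159.5]
contact_force: [0.8, 0.3, -0.9]
width: 0.0178
grip_force: 40.0
```

Request:
send_rows --pt "0 0 -2 0 0 0 0" --pt "0 0 -3.5 0 0 0 0" --pt "0 0 -3.5 0 0 0 0" --pt "0 0 -3.5 0 0 0 0" --pt "0 0 -3.5 0 0 0 0"

```text
time_s: 11.6
eef_pos: [0.5783, -0.2469, 0.2682]
tool_rot: [180.0, -0.0, -159.4]
contact_force: [-0.5, 0.5, -1.6]
width: 0.0175
grip_force: 40.0
```

```bash
python3 - <<'E'
from h import *
s=snap('wrist','w7'); print(s['eef_pos'],s['tool_rot'],s['width'],s['joints'],s['grip_force'])
snap('side','d7')
n='w7';P,pix=cloud(n)
z=s['eef_pos'][2]
for lo,hi in((z,z+.02),(z-.03,z-.012)):
    m=np.nan_to_num((P[...,2]>lo)&(P[...,2]<hi)&(np.hypot(P[...,0]-s['eef_pos'][0],P[...,1]-s['eef_pos'][1])<.05)); Q=P[m]
    if len(Q): print(len(Q),cv2.minAreaRect((Q[:,:2]*1000).astype(np.float32)),cv2.minEnclosingCircle((Q[:,:2]*1000).astype(np.float32)),np.percentile(Q[:,2],[10,50,90]))
im=cv2.imread('pics/d7.png')[140:300,200:400]
w=cv2.imread('pics/w7.png')
cv2.imwrite('pics/c7.png',np.hstack([cv2.resize(w,(400,300)),cv2.resize(im,(375,300),interpolation=cv2.INTER_CUBIC)]))
E
```

```text
[ 0.57826515 -0.24692337  0.26817621] [ 1.79979258e+02 -8.26289424e-03 -1.59444094e+02] 0.017452646940574853 [-5.37151632e+00  1.54900717e+01 -3.52914449e+00 -1.59088837e-02
 -7.09972850e+01 -6.40673972e+01] 39.99976873397827
5933 ((577.666748046875, -249.7281951904297), (63.40838623046875, 37.89399719238281), 5.741286277770996) ((577.60693359375, -246.8677978515625), 31.956727981567383) [0.27109271 0.27238751 0.27971997]
10680 ((572.3589477539062, -245.47909545898438), (85.96085357666016, 79.67228698730469), 56.492557525634766) ((577.6146850585938, -246.91883850097656), 45.115516662597656) [0.24145909 0.24233071 0.24330458]
```

View pics/c7.png

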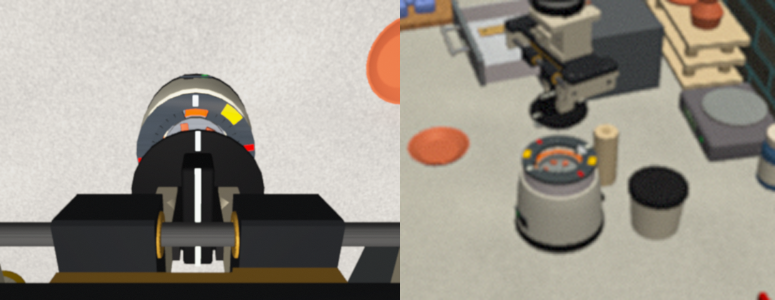

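The lid hangs level with its line pointing at the white mark (upper mark at about (273,140) in full-size pixels). I'll measure that mark again for a final correction.

```bash
python3 - <<'E'
from h import *
n='w7';P,pix=cloud(n)
hsv=cv2.cvtColor(pix,cv2.COLOR_RGB2HSV); H,S,V=[hsv[...,i].astype(int) for i in range(3)]
rg=np.nan_to_num(abs(P[...,2]-.15)<.004)
for nm,mm in(('w',(S<40)&(V>180)),('y',(S>130)&(abs(H-27)<7))):
    k,L,st,ce=cv2.connectedComponentsWithStats((mm&rg).astype(np.uint8))
    for i in range(1,k):
        if st[i,4]>15: print(nm,st[i],world(n,*ce[i],z=.15), P[L==i][:,2].mean())
Q=P[rg][:,:2]; Q=Q[np.hypot(Q[:,0]-.5777,Q[:,1]+.2485)<.07]
ang=np.arctan2(Q[:,1]+.2485,Q[:,0]-.5777); r=np.hypot(Q[:,0]-.5777,Q[:,1]+.2485)
out=[]
for a in np.arange(-np.pi,np.pi,.1):
    q=(ang>=a)&(ang<a+.1)
    if q.sum()>10: out.append(Q[q][r[q].argmax()])
out=np.array(out); A=np.c_[2*out,np.ones(len(out))]; x=np.linalg.lstsq(A,(out**2).sum(1),rcond=None)[0]; print(len(out),x[:2],np.sqrt(x[2]+x[0]**2+x[1]**2))
# lid line in hand
m=np.nan_to_num((P[...,2]>.27)&(P[...,2]<.285))&(S<40)&(V>180); print(m.sum(), cv2.fitLine(P[m][:,:2].astype(np.float32),cv2.DIST_L2,0,.01,.01).ravel())
E
```

```text
w [269 133   9  16 130] [ 0.52849378 -0.26735532  0.15      ] 0.14990162680461458
y [309 145  31  30 477] [ 0.52877495 -0.23065011  0.15      ] 0.14989212957326858
34 [ 0.57771396 -0.24886348] 0.059187625481617205
813 [ 0.93646383  0.3507642   0.57319474 -0.24841642]
```

Request:
send_rows --pt "0 0 -0.17 -2 0 0 0" --pt "0 0 -0.17 -4 0 0 0" --pt "0 0 -0.17 -5.5 0 0 0" --pt "0 0 -0.17 -6.5 0 0 0" --pt "0 0 -0.17 -6.5 0 0 0" --pt "0 0 -0.17 -6.5 0 0 0"

```text
time_s: 12.3
eef_pos: [0.5786, -0.2494, 0.204]
tool_rot: [-180.0, 0.0, -159.5]
contact_force: [0.1, -0.5, -0.2]
width: 0.0178
grip_force: 40.0
```

Request:
send_rows --pt "0 0 0 -0.3 0 0 0" --pt "0 0 0 -0.6 0 0 0" --pt "0 0 0 -0.9 0 0 0" --pt "0 0 0 -1.1 0 0 0" --pt "0 0 0 -1.1 0 0 0"

```text
time_s: 12.8
eef_pos: [0.578, -0.2496, 0.192]
tool_rot: [180.0, -0.0, -159.5]
contact_force: [-0.1, -0.3, -1.4]
width: 0.0177
grip_force: 40.0
```

Request:
send_rows --pt "0 0 0 -0.3 0 0 0" --pt "0 0 0 -0.6 0 0 0" --pt "0 0 0 -0.8 0 0 0" --pt "0 0 0 -0.95 0 0 0" --pt "0 0 0 -1.05 0 0 0" --pt "0 0 0 -1.05 0 0 0" --pt "0 0 0 -1.05 0 0 0"

```text
time_s: 13.5
eef_pos: [0.5783, -0.2496, 0.1819]
tool_rot: [-180.0, 0.0, -159.5]
contact_force: [-0.5, -0.3, -1.4]
width: 0.0179
grip_force: 40.0
```

Request:
send_rows --pt "0 0 0 -0.05 0 0 0" --pt "0 0 0 -0.1 0 0 0" --pt "0 0 0 -0.15 0 0 0" --pt "0 0 0 -0.15 0 0 0"

```text
time_s: 13.9
eef_pos: [0.5783, -0.2496, 0.1812]
tool_rot: [-180.0, 0.0, -159.5]
contact_force: [-1.1, 1.9, 5.5]
width: 0.0174
grip_force: 40.0
```

Seated: about 7 N upward at z = 0.1812. Now the clockwise twist.

Request:
send_rows --pt "0 0 0 0 0 0 -0.06" --pt "0 0 0 0 0 0 -0.12" --pt "0 0 0 0 0 0 -0.18" --pt "0 0 0 0 0 0 -0.24" --pt "0 0 0 0 0 0 -0.3" --pt "0 0 0 0 0 0 -0.36" --pt "0 0 0 0 0 0 -0.36"

```text
time_s: 14.6
eef_pos: [0.5786, -0.2495, 0.1812]
tool_rot: [-180.0, 0.1, 179.8]
contact_force: [-0.8, 2.3, 6.0]
width: 0.0176
grip_force: 40.0
```

Request:
send_rows --pt "0 0 0 0 0 0 -0.06" --pt "0 0 0 0 0 0 -0.12" --pt "0 0 0 0 0 0 -0.18" --pt "0 0 0 0 0 0 -0.24" --pt "0 0 0 0 0 0 -0.3" --pt "0 0 0 0 0 0 -0.36" --pt "0 0 0 0 0 0 -0.36" --pt "0 0 0 0 0 0 -0.36"

```text
time_s: 15.4
eef_pos: [0.5788, -0.2492, 0.1811]
tool_rot: [180.0, 0.1, 159.3]
contact_force: [-0.2, 4.2, 5.5]
width: 0.0176
grip_force: 40.0
```

```bash
python3 - <<'E'
from h import *
s=snap('wrist','w8'); print(s['eef_pos'],s['tool_rot'],s['torque'],s['contact_force'],s['qd'],s['grip_force'])
n='w8';P,pix=cloud(n)
hsv=cv2.cvtColor(pix,cv2.COLOR_RGB2HSV); H,S,V=[hsv[...,i].astype(int) for i in range(3)]
m=np.nan_to_num((P[...,2]>.18)&(P[...,2]<.195))&(S<40)&(V>180); l=cv2.fitLine(P[m][:,:2].astype(np.float32),cv2.DIST_L2,0,.01,.01).ravel(); print(m.sum(),l,np.degrees(np.arctan2(l[1],l[0])))
m=np.nan_to_num((P[...,2]>.15)&(P[...,2]<.162)&(np.hypot(P[...,0]-.5777,P[...,1]+.2487)<.05)); Q=P[m]; print(np.percentile(Q[:,2],[5,50,95]),cv2.minEnclosingCircle((Q[:,:2]*1000).astype(np.float32)))
A=np.c_[Q[:,:2],np.ones(len(Q))]; print(np.linalg.lstsq(A,Q[:,2],rcond=None)[0])
E
```

```text
[ 0.57881429 -0.2491809   0.18114852] [1.79961047e+02 7.99192190e-02 1.59349538e+02] [1.38615612 0.26404859 0.06004634] [-0.24155648  4.21948041  5.46509759] [ 0.10499142 -0.02435391  0.03933418 -0.0022662   0.09820621  0.15298847] 40.00193238258362
809 [ 0.9354447  -0.35347313  0.57339525 -0.24749537] -20.699892
[0.15073155 0.15522425 0.15633048] ((574.7367553710938, -247.3946990966797), 49.53938674926758)
[ 0.02283944 -0.0087376   0.14020674]
```

View pics/w8.png

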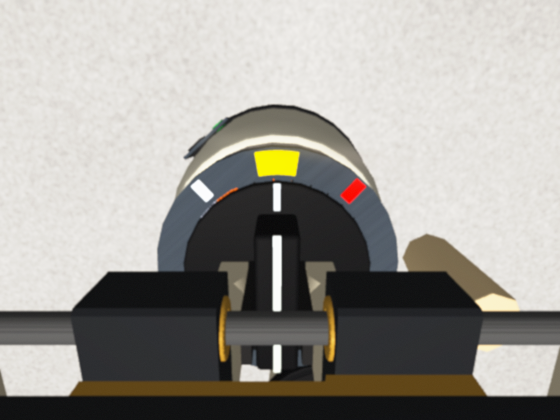

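The line (u=277) stands on the middle of the yellow band (255–299). The flange top is at 0.156 m and the grip holds 40 N.

```bash
python3 -c "
from plant import manip; print(manip.hand_in())"
```

```text
the job is handed in; nothing more can be done
None
```

The job is handed in: I opened the top drawer, seated the lid in the mill's collar and twisted it clockwise to the middle of the yellow pulse band, where the gripper still holds it at 40 N; the hand-in gave no verdict back.

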